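Seat the jig cover on its hidden pin and hold it down

ROBOT

A 6-joint arm with a two-finger parallel gripper is mounted at the origin on the work surface. World frame = base frame: x ahead of the robot, y to its left, z up, the work surface at z = 0. Lengths are in m, angles in rad, forces in N, time in s.
With the tool pointing down it reaches from about 0.25 to 0.775 m from the base axis. Payload 4 kg.
Tool frame: the origin (TCP) lies on the centre line of the jaws, within the pads' length; the fingertips stand 17 mm ahead of it and the grasp point (between the pads) lies 2 mm behind it; z points along the fingers, y is the line along which they close (so a half turn about z gives the same grasp; the last joint's range is limited). The gripper opens to 94 mm and grips with 3 to 60 N. Pads are 16 mm wide; open, the fingers measure 119 mm over their backs; the gripper's body (75 mm by 177 mm) begins 78 mm behind the grasp point.
Start: joints at [-1.274, 0.087, 1.371, -0, 1.684, -0.103], TCP at [0.214, -0.507, 0.223] pointing down, gripper open.
Joint ranges: [-3.1, 3.1], [-0.76, 2.03], [0.27, 2.55], [-1.08, 4.22], [0.17, 2.65], [-2.57, 2.57]. Speed limits (rad/s): [2.79, 2.79, 3.14, 3.14, 3.14, 3.14].

INTERFACE

Orientations are given as [roll, pitch, yaw] about the fixed x, y, z axes, in that order (R = Rz(yaw) Ry(pitch) Rx(roll)).
In Python, from bench import robot gives the robot as it stands.
- The arm moves only by the tool servo_tool, never from a script. Its argument "plan" is a list of rows, each a list of 7 numbers: the shift along the tool's x, y, z normalised to -1 to 1, where 1 is 0.1 m, then the turn, a rotation vector about the tool's x, y, z normalised to -1 to 1, where 1 is pi/2 rad, then the finger opening in mm, from 0 to 94. In form: [[x, y, z, ax, ay, az, gripper], ...]. A call has 1 to 12 rows; each row is the pose to reach, as a shift and turn from the pose commanded when the call began, along the tool's axes at that moment; what a row does not reach only later rows make up. A row lasts 1/12 s, in which the tool goes at most 41.7 mm and 7.16 degrees, less where a joint would pass 70% of its speed; a pose out of reach is approached as far as the arm can. A call with a number of a shift or a turn outside -1 to 1 is refused whole. A call with a gripper value outside its range is refused whole. The fingers move at their own pace and stop on an object; the grip force is fixed at half the most. Time passes only in rows, so rows that repeat a pose let the fingers close. It gives the time, the measured TCP pose, the force, the opening and the grip force at its end, in the units of the state.
- robot.get_obs(): the state, without advancing time (a new reading comes with each control period).
- robot.snapshot(name): name is "side" or "top"; returns the picture (420x560x3 uint8, red, green, blue); there is no depth.
- robot.camera_params(name): a dict with "camera_matrix" (3x3 intrinsics, pixels), "rvec" (rotation vector, rad) and "tvec" (3), from world to camera coordinates, as OpenCV has them. Camera axes: x right, y down, z forward; pixel columns grow to the right and rows downward; lengths in m; the calibration is good to about 2 mm. A picture is of the moment at which its call begins. camera_params takes no time and is no camera call.
- robot.close_job(): hands the job in; it is judged then, once.
Trained networks look in the newest picture that a camera, given by its name, has taken for a name from the list of things; names that differ only in an ending like _2 or _b are one class to them, and where a whole thing is asked for, a point or a joint stands for the part that bears it (a point fixed in the world has none). Each returns a list of dicts, best first, with "conf" (0 to 1); they miss things now and then, are a little off and sometimes report something else, mostly with a low value. They report only what shows in the picture. A call takes as long as a camera call. They do not tell look-alikes from the thing itself.
- robot.find_in(thing, camera): "extent" ([centre column, centre row, width, height] in pixels, round what is visible of it).
The state is a dict: "time": time; "joint_positions": joint angles; "qvel": joint speeds; "joint_torque": joint torques, N m; "tool_pos": TCP position; "ee_rot": TCP orientation; "wrist_force": force on the tool from outside, world axes, zero at the start; "wrist_torque": the same for the moment, N m; "width": finger opening in m; "finger_force": force on a finger pad.
Only numpy, scipy, OpenCV 4.12 (cv2) and the standard library are available. Lean on these libraries where they do the work, as an engineer would, in place of code of your own. Each camera call takes 0.05 s, during which the arm holds its last target. There are 200 camera calls.

TASK

Pick up the long jig cover by its grip, bring it square over the test jig and slide it along the jig's slot until the socket under it drops over the locating pin, which the cover hides, so that its feet stand flat on the sprung bed. Then press the cover, and the bed with it, fully down against the springs and finish while still holding it pressed down: do not let go. Leave everything else on the bench where it is.

Things in the scene. Friction and masses are not known exactly. Their poses are not given: they have to be found in the camera images.
- cover: The long jig cover: metal plate 80 mm (its x) by 110 mm (y), underside 8 mm and top 18 mm above the origin, on four feet 8 mm across at x = +-33, y = +-47 mm. Under its centre a boss 30 mm (x) by 66 mm (y), level with the feet, has a round socket 13 mm wide (1.5 mm chamfer), 18 mm deep. Origin at the socket's mouth, level with the feet's undersides; z up. 0.22-0.36 kg. Either way round is good.
- cover_grip (a point): Middle of the solid black upright grip on top of the cover, 38 mm above the cover's origin, straight over the socket; axes as the cover's. The grip is 18 mm thick in x, 64 mm long in y, and stands from 18 to 58 mm above the cover's origin. Take it from above across its 18 mm.
- jig: The test jig, fixed to the bench: aluminium base 120 mm (its x) by 180 mm (its y), 26 mm high, carrying a sprung grey bed. Origin at the centre of its underside, z up.
- bed_top (a point): Centre of the jig's sprung bed's top face, 50 mm above the bench while the bed is up; sinks with the bed; axes as the jig's. The bed is 110 mm (x) by 160 mm (y). A green circuit board lies in it; its parts are low and clear of the seated cover. Seated, the cover's feet are on this face and its origin is over the locating pin.
- slot_mid (a point): Middle of the slot, at the height of the pin's top, 14 mm above bed_top; axes as the jig's. A steel pin, 10 mm wide, top 4 mm tapering to 6 mm, is clamped (firm to 50 N) at x = 0 and anywhere from y = -12 to +12 mm along the slot. Its place is not reported: see it, or feel for it by sliding the lightly pressed cover along y. Riding on the pin, the cover's origin is at this height.
- bed (a joint): How far the bed is pushed down, in m: 0 up, 0.008 fully down at its stop. Springs hold it up: it begins to sink at about 5 N, needs 1 N more for each mm, 13 N at the stop, and rises again when let go. The cover's weight alone (under 4 N) does not push it down.
- small_cover: bystander: small square metal jig cover 70 x 70 mm with a round black knob 24 mm across, 48 mm tall over all; origin at the centre of its underside; leave it alone
- tape: bystander: roll of black tape, 56 mm across, 18 mm tall, lying flat; leave it alone
- driver: bystander: screwdriver 160 mm long, lying; leave it alone
- spool: bystander: solder spool 54 mm across, 40 mm tall, standing; leave it alone
- flux: bystander: white flux bottle 34 mm across, 85 mm tall, standing; leave it alone
- tray: bystander: grey parts tray 100 x 140 x 25 mm; leave it alone
- mouse: bystander: black computer mouse, about 100 x 60 x 26 mm; leave it alone
Things that resemble listed ones, but are neither listed nor needed, are in the scene too. Leave any blue or red look-alike of the cover alone.

How it is judged:
By the outcome, as a careful person would: the job done as asked, in the order asked, and still so for the second after the job is handed in, while the arm keeps its last pose, push and grip.
It also fails if it takes over 48 s, if anything falls off the work surface, if the arm or the gripper's body presses on something with over 40 N, if the wrist force passes 120 N, or if a joint passes its speed limit or range.

## Working session

There is one attempt and no reset: what is moved stays moved. The work goes in short steps, Python scripts to look and compute and a tool call to move; the robot and the scene stay as the last step left them, time stands still between calls to the robot, and variables do not carry over. Pictures are saved under pics/ and viewed, at most 10 in all, crops included, and the job is handed in when it is done.

Besides the shell and the picture viewer there is one more tool, called after "Request:" as name(argument=value, ...), one argument or row to a line, values as JSON. servo_tool: Moves the arm, as the interface text tells. Scaled input: -1 to 1 covers 0.1 m each way for a shift and pi/2 rad each way for a turn. Its arguments: {"type":"object","properties":{"plan":{"type":"array","items":{"type":"array","items":{"type":"number"}}}},"required":["plan"]}

```bash
mkdir -p pics; cat > h.py <<'E'
import numpy as np, cv2
from bench import robot
def cam(n):
    p=robot.camera_params(n);K=np.array(p["camera_matrix"]);R=cv2.Rodrigues(np.array(p["rvec"],float))[0];t=np.array(p["tvec"],float).ravel();return K,R,t
def ray(n,uv,z):
    K,R,t=cam(n);d=R.T@np.linalg.solve(K,[uv[0],uv[1],1]);o=-R.T@t;return o+d*(z-o[2])/d[2]
def proj(n,P):
    K,R,t=cam(n);q=K@(R@np.array(P,float).T+t[:,None]);return (q[:2]/q[2]).T
def save(n,f,crop=None,s=1):
    im=robot.snapshot(n)
    if crop: im=im[crop[1]:crop[3],crop[0]:crop[2]]
    cv2.imwrite("pics/"+f,cv2.cvtColor(cv2.resize(im,None,fx=s,fy=s,interpolation=cv2.INTER_CUBIC),cv2.COLOR_RGB2BGR))
E
python3 - <<'E'
from h import *
save("top","t0.png",s=1.42); save("side","s0.png",s=1.42)
for c in("top","side"):
    K,R,t=cam(c);print(c,-R.T@t,K[0,0])
    for n in("cover","cover_grip","jig","bed_top"):
        for d in robot.find_in(n,c)[:4]: print(c,n,np.round(d["extent"],1),round(d["conf"],2),ray(c,d["extent"][:2],.05).round(3))
E
```

```text
top [0.42042466 0.01198759 1.44379766] 491.8861534791905
top cover [198.2 301.1  45.3  46.1] 0.88 [0.287 0.291 0.05 ]
top cover [146.7 260.2  43.8  37.5] 0.87 [0.404 0.437 0.05 ]
top cover [348.  274.4  41.6  34.1] 0.82 [ 0.353 -0.131  0.05 ]
top cover_grip [148.8 259.8  47.7  38. ] 0.98 [0.405 0.431 0.05 ]
top cover_grip [303.2 270.   12.   13.7] 0.73 [ 0.368 -0.006  0.05 ]
top cover_grip [199.4 304.1  44.1  41.9] 0.72 [0.279 0.288 0.05 ]
top cover_grip [347.1 274.1  43.   32.5] 0.56 [ 0.354 -0.129  0.05 ]
top jig [366.5 213.7  71.2  49.2] 0.78 [ 0.523 -0.189  0.05 ]
top bed_top [369.4 213.3  58.1  37.8] 0.58 [ 0.524 -0.197  0.05 ]
side [-0.14051031  0.76595354  0.62325399] 430.04939923558834
side cover [267.6 330.7  50.3  54.6] 0.96 [0.263 0.328 0.05 ]
side cover [355.8 233.8  39.8  35. ] 0.88 [ 0.33  -0.079  0.05 ]
side cover [169.9 341.9  70.6  50.5] 0.72 [0.373 0.466 0.05 ]
side cover [264.2 250.8  50.6  36.9] 0.57 [0.449 0.138 0.05 ]
side cover_grip [354.9 234.   41.8  35. ] 0.9 [ 0.331 -0.076  0.05 ]
side cover_grip [267.4 332.5  49.9  55. ] 0.81 [0.26  0.332 0.05 ]
side cover_grip [168.  342.7  67.8  45. ] 0.8 [0.374 0.47  0.05 ]
side cover_grip [262.5 247.8  53.4  37. ] 0.57 [0.461 0.131 0.05 ]
side jig [320.  205.5  71.8  43.4] 0.63 [ 0.491 -0.143  0.05 ]
side bed_top [320.2 198.8  60.3  31.2] 0.87 [ 0.516 -0.178  0.05 ]
side bed_top [202.2 226.   30.6  31.2] 0.43 [0.649 0.162 0.05 ]
```

View pics/t0.png

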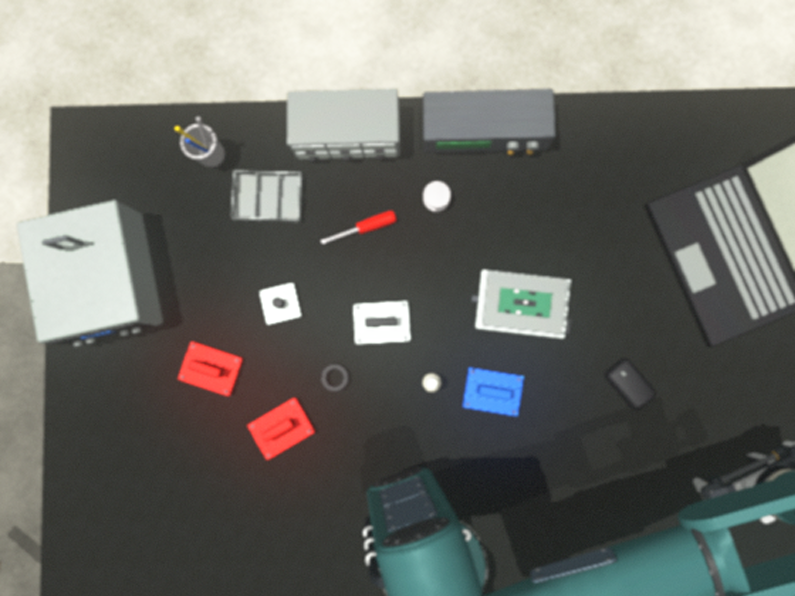

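View pics/s0.png

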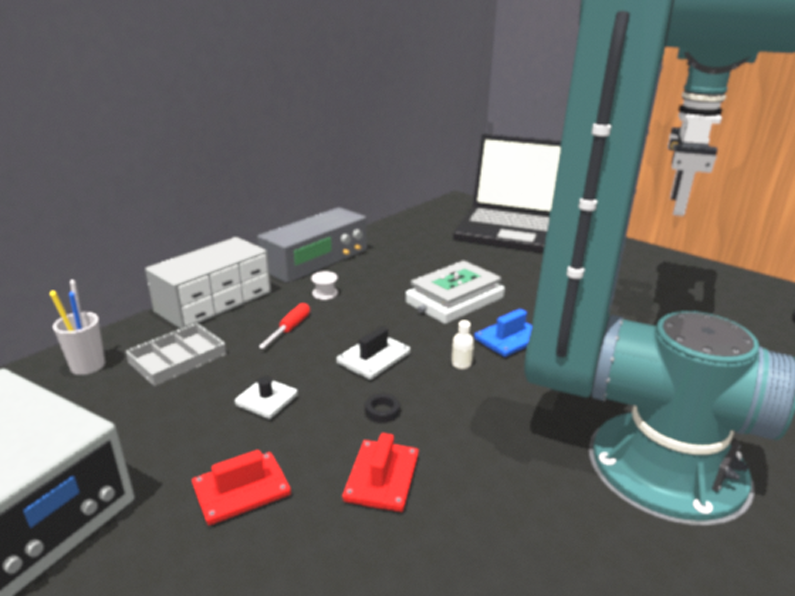

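The top view shows the white cover with its black grip at about (381,322), and the jig with its green board at about (524,303), both in the scaled picture. Next I'll segment both, and zoom on the jig to look for the pin.

```bash
python3 - <<'E'
from h import *
im=robot.snapshot("top");g=im.min(2)
def rect(box,mask,z,nm):
    m=np.zeros(g.shape,np.uint8);x0,y0,x1,y1=box;m[y0:y1,x0:x1]=mask[y0:y1,x0:x1]
    c=max(cv2.findContours(m,0,2)[0],key=cv2.contourArea)
    P=np.array([ray("top",q[0],z)[:2] for q in c],np.float32)
    r=cv2.minAreaRect(P*1000);print(nm,r, cv2.boundingRect(c)); return r
rect((240,205,300,250),(g>110).astype(np.uint8),.018,"cover")
hsv=cv2.cvtColor(im,cv2.COLOR_RGB2HSV)
rect((325,180,410,245),(g>110).astype(np.uint8),.05,"jig/bed")
rect((325,180,410,245),((hsv[...,1]>90)&(abs(hsv[...,0].astype(int)-70)<25)).astype(np.uint8),.05,"board")
# grip: dark inside cover
x0,y0,x1,y1=250,214,288,240
rect((x0,y0,x1,y1),(g<90).astype(np.uint8),.058,"grip")
a=im[185:242,330:408];b=im[205:248,242:296]
a=cv2.resize(a,(780,570),interpolation=cv2.INTER_CUBIC)
cv2.imwrite("pics/jig.png",a[...,::-1])
print(robot.get_obs()["ee_rot"])
E
```

```text
cover ((493.3902282714844, 92.12882995605469), (87.57414245605469, 117.63114166259766), 2.3645567893981934) (248, 211, 42, 32)
jig/bed ((524.0472412109375, -188.7906494140625), (191.09872436523438, 122.82884216308594), 82.18882751464844) (333, 189, 70, 50)
board ((526.038330078125, -197.0578155517578), (97.74608612060547, 43.780879974365234), 81.57968139648438) (352, 204, 36, 19)Traceback (most recent call last):
  File "<stdin>", line 14, in <module>
  File "<stdin>", line 5, in rect
ValueError: max() iterable argument is empty
```

```bash
python3 - <<'E'
from h import *
im=robot.snapshot("top")
a=cv2.resize(im[185:241,330:408],(780,560),interpolation=cv2.INTER_CUBIC)
# overlay predicted bed top outline (guess) 
C=np.array([.525,-.195]);th=np.radians(-8)
def quad(c,th,w,h,z):
    R=np.array([[np.cos(th),-np.sin(th)],[np.sin(th),np.cos(th)]]);return np.array([[*(np.array(c)+R@[sx*w/2,sy*h/2]),z] for sx,sy in((1,1),(1,-1),(-1,-1),(-1,1))])
for (w,h,z,col) in((.12,.18,.026,(255,0,0)),(.11,.16,.05,(0,0,255))):
    p=((proj("top",quad(C,th,w,h,z))+.5-[330,185])*10-.5).astype(int);cv2.polylines(a,[p],True,col,1)
cv2.imwrite("pics/jig.png",a[...,::-1])
b=cv2.resize(im[205:248,242:297],(770,602),interpolation=cv2.INTER_CUBIC)[:598]
for (c,t,w,h,z,col) in(((.4934,.0921),2.4,.08,.11,.018,(255,0,0)),((.4934,.0921),2.4,.018,.064,.058,(0,255,0))):
    p=((proj("top",quad(c,np.radians(t),w,h,z))+.5-[242,205])*14-.5).astype(int);cv2.polylines(b,[p],True,col,1)
cv2.imwrite("pics/cov.png",b[...,::-1])
print(robot.get_obs()["ee_rot"])
E
```

```text
[3.14144071e+00 4.17563265e-05 3.99782048e-01]
```

View pics/jig.png

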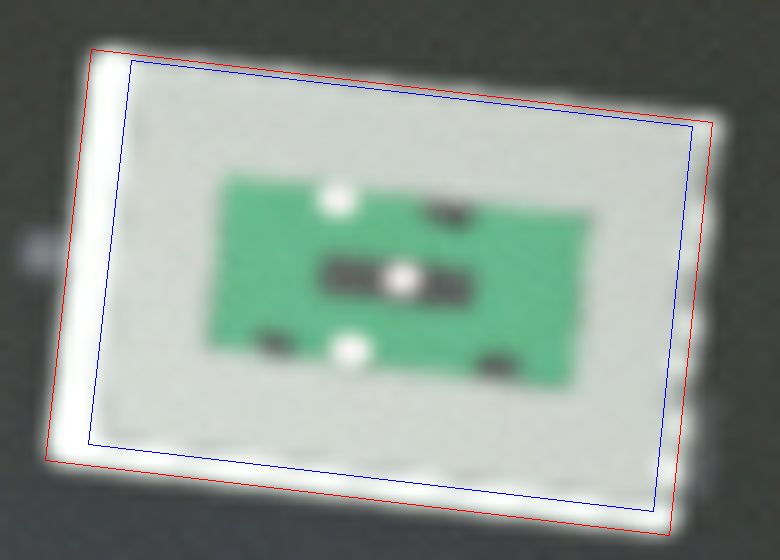

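View pics/cov.png

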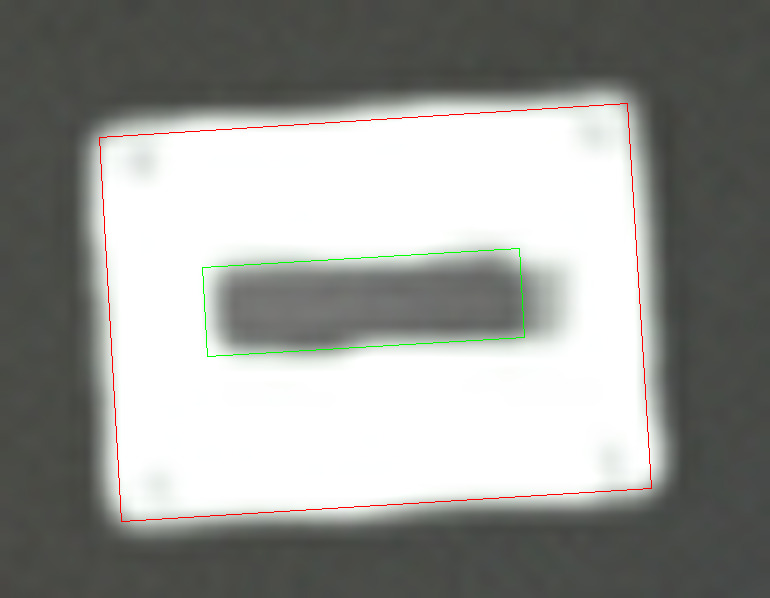

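The cover overlay fits: plate centre (0.493, 0.092), turned about 2.4°. The jig outline fits at about -8°. The pin shows as a white dot at crop (402,280), in the dark slot. I'll start the approach.

Request:
servo_tool(
  plan=[
    [0.4,-0.36,0,0,0,-0.077,94],
    [0.8,-0.72,0,0,0,-0.154,80],
    [1,-0.9,0,0,0,-0.232,70],
    [1,-0.9,0,0,0,-0.309,60],
    [1,-0.9,0,0,0,-0.386,60],
    [1,-0.9,0,0,0,-0.463,60],
    [1,-0.9,0,0,0,-0.54,60],
    [1,-0.9,0,0,0,-0.618,60],
    [1,-0.9,0,0,0,-0.695,60],
    [1,-0.9,0,0,0,-0.772,60],
    [1,-0.9,0,0,0,-0.772,60],
  ],
)

```text
time: 1.52
tool_pos: [0.2712, -0.3848, 0.2226]
ee_rot: [3.142, 0.0, 1.614]
wrist_force: [0.6, 0.1, 0.3]
width: 0.0598
finger_force: 0.0
```

```bash
python3 - <<'E'
from h import *
im=robot.snapshot("top")
g=im.min(2).astype(float)
y0,x0=208,366
w=g[y0:y0+10,x0:x0+9];print(w.astype(int))
w=np.clip(w-150,0,None);ys,xs=np.mgrid[y0:y0+10,x0:x0+9]
pc=np.array([(xs*w).sum()/w.sum(),(ys*w).sum()/w.sum()]);print(pc)
for z in(.050,.062,.064):print(z,ray("top",pc,z))
for p in((322,276),(472,288)):print(ray("top",[330+(p[0]+.5)/10-.5,185+(p[1]+.5)/10-.5],.05))
o=robot.get_obs();print(o["tool_pos"],o["ee_rot"],o["joint_positions"],o["time"])
E
```

```text
[[104 102 102 103 102 100 103  99  98]
 [101 102 103 103 105 102 101 100 102]
 [ 99 101 106 117 124 115 102 101 101]
 [ 95 104 135 169 181 154 115  99  95]
 [ 94 111 159 208 224 191 131  94  94]
 [ 95 111 155 201 213 179 122  95  94]
 [ 98 102 128 156 162 136 101  95  93]
 [101  98 108 114 113 102  96  94  97]
 [100 104 102  99 103 101  99 100  99]
 [107 103 101 102 103 102 102 102 102]]
[369.78109453 212.32338308]
0.05 [ 0.52697821 -0.19819149  0.05      ]
0.062 [ 0.52606083 -0.19638194  0.062     ]
0.064 [ 0.52590793 -0.19608035  0.064     ]
[ 0.52795492 -0.17550045  0.05      ]
[ 0.52364181 -0.21778517  0.05      ]
[ 0.27117001 -0.38481225  0.2226116 ] [3.14145425e+00 3.18978829e-04 1.60997871e+00] [-1.07744737e+00 -9.08960781e-02  1.54829745e+00 -1.56689491e-05
  1.68384392e+00 -1.11663155e+00] 1.5667
```

Request:
servo_tool(
  plan=[
    [0.35,0.18,0,0,0,0,60],
    [0.7,0.36,0,0,0,0,60],
    [0.94,0.48,0,0,0,0,60],
  ],
)

```text
time: 1.82
tool_pos: [0.3157, -0.287, 0.2225]
ee_rot: [3.141, -0.001, 1.609]
wrist_force: [0.6, 0.7, -0.3]
width: 0.0599
finger_force: 0.0
```

Request:
servo_tool(
  plan=[
    [0.35,0.18,0,0,0,0,60],
    [0.7,0.36,0,0,0,0,60],
    [0.94,0.48,0,0,0,0,60],
  ],
)

```text
time: 2.07
tool_pos: [0.3599, -0.1904, 0.2228]
ee_rot: [3.14, -0.0, 1.61]
wrist_force: [0.2, 0.5, 0.4]
width: 0.0602
finger_force: 0.0
```

Request:
servo_tool(
  plan=[
    [0.35,0.18,0,0,0,0,60],
    [0.7,0.36,0,0,0,0,60],
    [0.94,0.48,0,0,0,0,60],
  ],
)

```text
time: 2.32
tool_pos: [0.404, -0.0944, 0.2228]
ee_rot: [3.14, -0.001, 1.611]
wrist_force: [0.2, -0.7, 0.6]
width: 0.06
finger_force: 0.0
```

Request:
servo_tool(
  plan=[
    [0.35,0.18,0,0,0,0,60],
    [0.7,0.36,0,0,0,0,60],
    [0.94,0.48,0,0,0,0,60],
  ],
)

```text
time: 2.57
tool_pos: [0.4481, 0.0017, 0.2227]
ee_rot: [3.141, -0.001, 1.611]
wrist_force: [-0.0, -0.5, -0.5]
width: 0.06
finger_force: 0.0
```

Request:
servo_tool(
  plan=[
    [0.35,0.18,0.1,0,0,0,60],
    [0.7,0.36,0.3,0,0,0,60],
    [0.92,0.5,0.5,0,0,0,60],
    [0.92,0.5,0.8,0,0,0,60],
    [0.92,0.5,0.8,0,0,0,60],
  ],
)

```text
time: 2.98
tool_pos: [0.4899, 0.0939, 0.136]
ee_rot: [-3.129, 0.001, 1.613]
wrist_force: [-1.3, -0.2, -0.7]
width: 0.0597
finger_force: 0.0
```

Request:
servo_tool(
  plan=[
    [0,0,0.2,0,0,0,60],
    [0,0,0.4,0,0,0,60],
    [0,0,0.4,0,0,0,60],
    [0,0,0.4,0,0,0,60],
  ],
)

```text
time: 3.32
tool_pos: [0.493, 0.0922, 0.1028]
ee_rot: [-3.14, 0.0, 1.61]
wrist_force: [0.7, 0.5, -0.2]
width: 0.06
finger_force: 0.0
```

```bash
python3 - <<'E'
from h import *
save("side","s1.png",crop=(170,120,370,270),s=4)
o=robot.get_obs();print(o["tool_pos"],o["ee_rot"])
E
```

```text
[0.49396414 0.09231184 0.10399946] [3.14015353e+00 1.15239704e-04 1.61042898e+00]
```

View pics/s1.png

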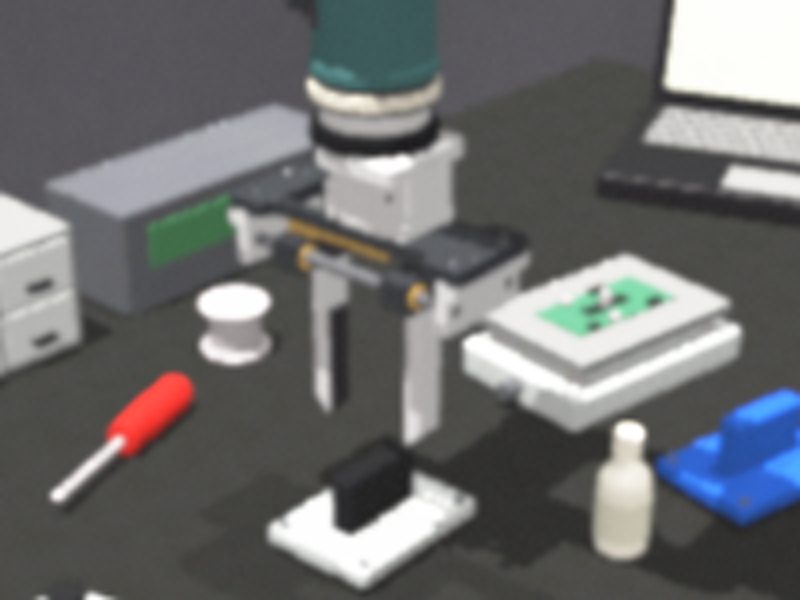

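The fingers straddle the grip (about (370,480)) with the jaws across its thin side. I'll go down and close.

Request:
servo_tool(
  plan=[
    [0,0,0.2,0,0,0,60],
    [0,0,0.4,0,0,0,60],
    [0,0,0.61,0,0,0,50],
    [0,0,0.61,0,0,0,35],
    [0,0,0.61,0,0,0,25],
    [0,0,0.61,0,0,0,20],
    [0,0,0.61,0,0,0,10],
    [0,0,0.61,0,0,0,0],
    [0,0,0.61,0,0,0,0],
    [0,0,0.61,0,0,0,0],
    [0,0,0.61,0,0,0,0],
    [0,0,0.61,0,0,0,0],
  ],
)

```text
time: 4.37
tool_pos: [0.4944, 0.0929, 0.043]
ee_rot: [3.139, 0.0, 1.612]
wrist_force: [0.0, -0.9, 5.3]
width: 0.0173
finger_force: 30.0
```

Request:
servo_tool(
  plan=[
    [0,0,-0.1,0,0,0,0],
    [0,0,-0.3,0,0,0,0],
    [0,0,-0.6,0,0,0,0],
    [0,0,-0.9,0,0,0,0],
    [0,0,-1,0,0,0,0],
    [0,0,-1,0,0,0,0],
  ],
)

```text
time: 4.87
tool_pos: [0.4954, 0.093, 0.1447]
ee_rot: [3.135, -0.0, 1.613]
wrist_force: [0.5, -0.5, -1.9]
width: 0.0175
finger_force: 30.0
```

Request:
servo_tool(
  plan=[
    [-0.1,0,0,0,0,0,0],
    [-0.3,0.02,0,0,0,0,0],
    [-0.55,0.04,0,0,0,0,0],
    [-0.8,0.06,0,0,0,0,0],
    [-1,0.07,0,0,0,0,0],
  ],
)

```text
time: 5.28
tool_pos: [0.5028, -0.0088, 0.138]
ee_rot: [-3.136, 0.0, 1.612]
wrist_force: [1.0, -1.4, -1.9]
width: 0.0179
finger_force: 30.0
```

Request:
servo_tool(
  plan=[
    [-0.25,0.02,0,0,0,0.029,0],
    [-0.5,0.03,0,0,0,0.058,0],
    [-0.75,0.05,0,0,0,0.087,0],
    [-0.95,0.07,0,0,0,0.116,0],
    [-1,0.07,0,0,0,0.116,0],
    [-1,0.07,0,0,0,0.116,0],
    [-1,0.07,0,0,0,0.116,0],
  ],
)

```text
time: 5.87
tool_pos: [0.5145, -0.106, 0.1394]
ee_rot: [-3.138, -0.001, 1.43]
wrist_force: [-0.0, -0.0, -2.1]
width: 0.0171
finger_force: 30.0
```

```bash
python3 - <<'E'
from h import *
o=robot.get_obs();print(o["tool_pos"],o["ee_rot"],o["wrist_force"],o["wrist_torque"],o["joint_positions"])
save("top","t2.png",crop=(280,150,440,270),s=5)
E
```

```text
[ 0.51452016 -0.10600774  0.13939228] [-3.13759648e+00 -1.29664499e-03  1.43028562e+00] [-0.00630834 -0.03525395 -2.13591459] [-0.02463881 -0.04165133 -0.00827281] [-3.11522732e-01  6.68863543e-02  1.55799580e+00  5.98400188e-04
  1.52086905e+00 -1.71045719e-01]
```

View pics/t2.png

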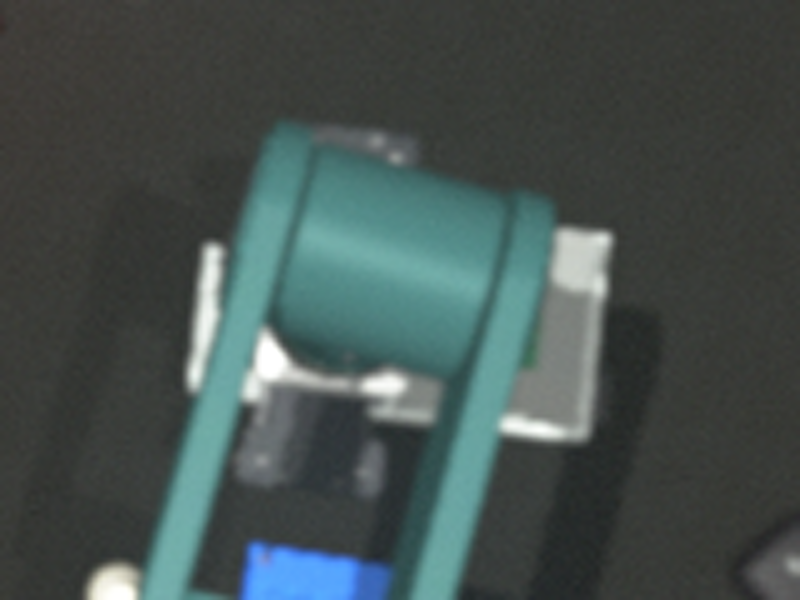

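The arm hides the cover from above, so I'll use measured pose and force instead, with the side camera as a check.

Request:
servo_tool(
  plan=[
    [-0.2,0.06,0,0,0,0,0],
    [-0.45,0.12,0,0,0,0,0],
    [-0.7,0.19,0,0,0,0,0],
    [-0.87,0.24,0.05,0,0,0,0],
    [-0.87,0.24,0.15,0,0,0,0],
    [-0.87,0.24,0.22,0,0,0,0],
    [-0.87,0.24,0.22,0,0,0,0],
    [-0.87,0.24,0.22,0,0,0,0],
  ],
)

```text
time: 6.58
tool_pos: [0.5266, -0.194, 0.1182]
ee_rot: [-3.139, -0.001, 1.432]
wrist_force: [0.2, -0.1, -1.8]
width: 0.018
finger_force: 30.0
```

```bash
python3 - <<'E'
from h import *
o=robot.get_obs();print(o["tool_pos"],o["ee_rot"],o["wrist_force"],o["wrist_torque"])
im=robot.snapshot("side")
x0,y0,s=260,150,6.5
a=cv2.resize(im[y0:y0+90,x0:x0+120],None,fx=s,fy=s,interpolation=cv2.INTER_CUBIC)
def quad(c,th,w,h,z):
    R=np.array([[np.cos(th),-np.sin(th)],[np.sin(th),np.cos(th)]]);return np.array([[*(np.array(c)+R@[sx*w/2,sy*h/2]),z] for sx,sy in((1,1),(1,-1),(-1,-1),(-1,1))])
p=o["tool_pos"];th=np.radians(-8)
for c,w,h,z,col in((p[:2],.08,.11,p[2]-.043+.018,(255,0,0)),((.526,-.1965),.11,.16,.05,(0,0,255)),((.526,-.1965),.12,.18,.026,(255,0,255))):
    q=((proj("side",quad(c,th,w,h,z))+.5-[x0,y0])*s-.5).astype(int);cv2.polylines(a,[q],True,col,1)
cv2.imwrite("pics/s3.png",a[...,::-1])
E
```

```text
[ 0.52664067 -0.19395502  0.11823316] [-3.13897883e+00 -1.39123866e-03  1.43221445e+00] [ 0.15820985 -0.05181234 -1.78649948] [-0.05342267 -0.10589177  0.03917582]
```

View pics/s3.png

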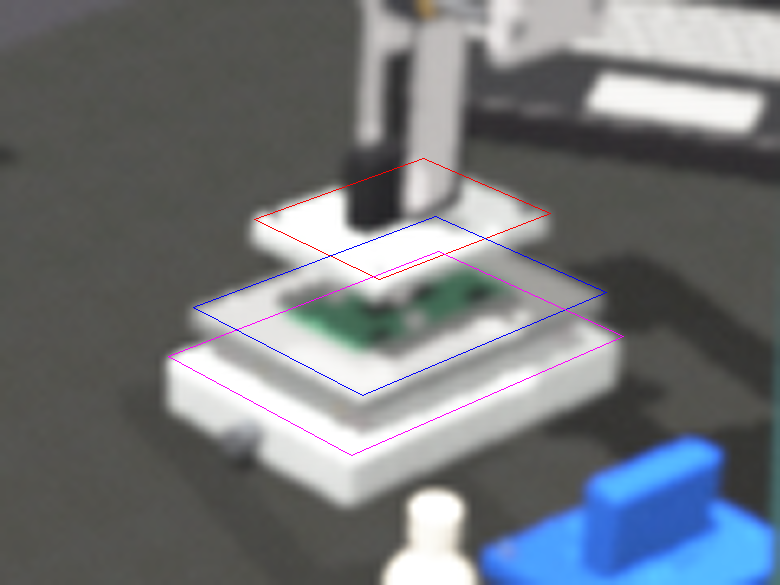

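Both overlays fit well: the cover (red) is level and square over the jig. I'll go down gently above the pin.

Request:
servo_tool(
  plan=[
    [-0.02,0,0.03,0,0,0,0],
    [-0.02,0,0.06,0,0,0,0],
    [-0.02,0,0.09,0,0,0,0],
    [-0.02,0,0.11,0,0,0,0],
    [-0.02,0,0.13,0,0,0,0],
    [-0.02,0,0.13,0,0,0,0],
    [-0.02,0,0.13,0,0,0,0],
  ],
)

```text
time: 7.22
tool_pos: [0.527, -0.1979, 0.1063]
ee_rot: [-3.141, -0.0, 1.43]
wrist_force: [0.1, 0.1, -1.9]
width: 0.0179
finger_force: 30.0
```

Request:
servo_tool(
  plan=[
    [0.01,0,0.01,0,0,0,0],
    [0.01,0,0.02,0,0,0,0],
    [0.01,0,0.03,0,0,0,0],
    [0.01,0,0.04,0,0,0,0],
    [0.01,0,0.04,0,0,0,0],
  ],
)

```text
time: 7.63
tool_pos: [0.527, -0.1968, 0.1022]
ee_rot: [-3.141, -0.0, 1.43]
wrist_force: [-0.5, 0.7, -2.1]
width: 0.0177
finger_force: 30.0
```

Request:
servo_tool(
  plan=[
    [0,0,0.02,0,0,0,0],
    [0,0,0.04,0,0,0,0],
    [0,0,0.06,0,0,0,0],
    [0,0,0.08,0,0,0,0],
    [0,0,0.09,0,0,0,0],
    [0,0,0.09,0,0,0,0],
    [0,0,0.09,0,0,0,0],
  ],
)

```text
time: 8.22
tool_pos: [0.527, -0.1968, 0.0932]
ee_rot: [-3.141, -0.0, 1.43]
wrist_force: [-0.6, 0.3, -3.2]
width: 0.0181
finger_force: 30.0
```

Over the pin with no side load, and almost on the bed. Next I'll press down in small steps.

Request:
servo_tool(
  plan=[
    [0,0,0.01,0,0,0,0],
    [0,0,0.02,0,0,0,0],
    [0,0,0.03,0,0,0,0],
    [0,0,0.03,0,0,0,0],
    [0,0,0.03,0,0,0,0],
  ],
)

```text
time: 8.63
tool_pos: [0.5271, -0.1968, 0.0911]
ee_rot: [-3.142, 0.0, 1.43]
wrist_force: [-4.0, 2.0, 4.9]
width: 0.0175
finger_force: 30.0
```

Request:
servo_tool(
  plan=[
    [0,0,0.01,0,0,0,0],
    [0,0,0.02,0,0,0,0],
    [0,0,0.03,0,0,0,0],
    [0,0,0.03,0,0,0,0],
    [0,0,0.03,0,0,0,0],
  ],
)

```text
time: 9.05
tool_pos: [0.527, -0.1968, 0.0885]
ee_rot: [-3.141, 0.0, 1.43]
wrist_force: [-6.2, 2.8, 7.5]
width: 0.0179
finger_force: 30.0
```

Request:
servo_tool(
  plan=[
    [0,-0.01,0.01,0,0,0,0],
    [0,-0.01,0.02,0,0,0,0],
    [0,-0.01,0.03,0,0,0,0],
    [0,-0.01,0.03,0,0,0,0],
    [0,-0.01,0.03,0,0,0,0],
  ],
)

```text
time: 9.47
tool_pos: [0.527, -0.1968, 0.0865]
ee_rot: [3.139, 0.0, 1.43]
wrist_force: [-4.5, 3.5, 10.3]
width: 0.0179
finger_force: 30.0
```

Request:
servo_tool(
  plan=[
    [0,0,0.01,0,0,0,0],
    [0,0,0.02,0,0,0,0],
    [0,0,0.02,0,0,0,0],
    [0,0,0.02,0,0,0,0],
  ],
)

```text
time: 9.8
tool_pos: [0.527, -0.1968, 0.085]
ee_rot: [3.139, 0.0, 1.43]
wrist_force: [-4.7, 2.3, 11.3]
width: 0.0177
finger_force: 30.0
```

Request:
servo_tool(
  plan=[
    [0,0,0.01,0,0,0,0],
    [0,0,0.02,0,0,0,0],
    [0,0,0.02,0,0,0,0],
    [0,0,0.02,0,0,0,0],
  ],
)

```text
time: 10.13
tool_pos: [0.527, -0.1968, 0.0849]
ee_rot: [3.138, 0.001, 1.43]
wrist_force: [-8.0, 4.3, 17.1]
width: 0.0177
finger_force: 30.0
```

Request:
servo_tool(
  plan=[
    [0,0,0.01,0,0,0,0],
    [0,0,0.02,0,0,0,0],
    [0,0,0.02,0,0,0,0],
    [0,0,0.02,0,0,0,0],
  ],
)

```text
time: 10.47
tool_pos: [0.527, -0.1969, 0.0849]
ee_rot: [3.138, 0.001, 1.431]
wrist_force: [-11.3, 7.2, 24.8]
width: 0.0177
finger_force: 30.0
```

Request:
servo_tool(
  plan=[
    [0,0,0,0,0,0,0],
    [0,0,0,0,0,0,0],
    [0,0,0,0,0,0,0],
  ],
)

```text
time: 10.72
tool_pos: [0.527, -0.1968, 0.0849]
ee_rot: [3.138, 0.001, 1.431]
wrist_force: [-10.3, 6.0, 26.1]
width: 0.0178
finger_force: 30.0
```

```bash
python3 - <<'E'
from h import *
o=robot.get_obs();print(o["tool_pos"],o["ee_rot"],o["wrist_force"],o["wrist_torque"],o["joint_torque"])
save("side","s4.png",crop=(260,150,380,240),s=6.5)
E
```

```text
[ 0.52701922 -0.19683988  0.08488478] [3.13797598e+00 1.08914612e-03 1.43057196e+00] [-10.28718825   6.01674598  26.09548808] [ 1.16521393  2.32427619 -0.06892391] [-1.00718960e+00 -2.32408422e+01 -2.30076456e+01 -4.23693680e-02
 -4.53032613e+00 -8.82708089e-03]
```

View pics/s4.png

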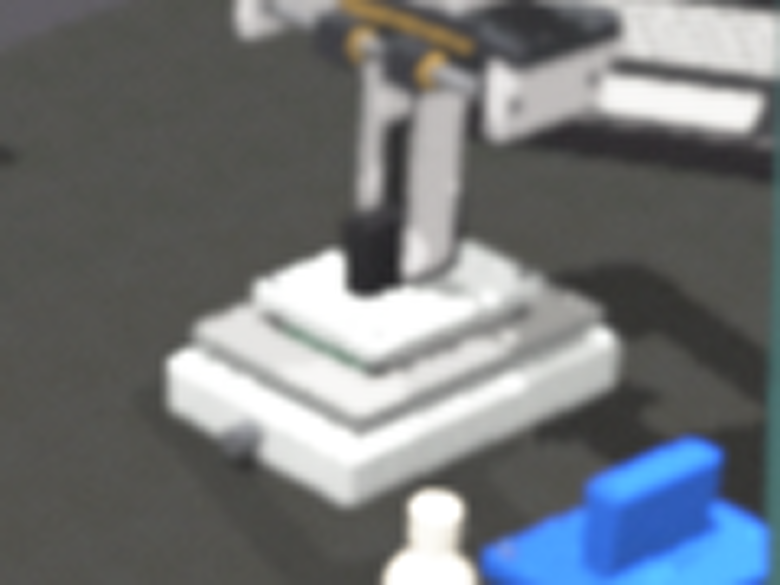

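The cover stands flat and square on the bed (centre about (395,300)), and the bed is visibly sunk into the base. The downward force is steady at 26 N against the stop, so I'm handing in.

```bash
python3 -c "
from bench import robot
print(robot.close_job())"
```

```text
the job is handed in; nothing more can be done
None
```

I handed the job in at about 11 s: the cover is seated over the pin, and the arm is still gripping it and holding the bed down at its stop with about 26 N. I saw the pin in the top camera and lowered the cover straight onto it, so there was no sliding search along the slot.

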